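# Unlock the folding lid stay and close the waffle keeper

### The job

The waffles are packed, so close the wooden keeper. Its lid is propped by a locked folding stay: lift the stay's knee, where the red knob is, well past centre, until the lid has visibly begun to come down, and let go of it while the lid still stands steep; then take the lid by its steel bar and lower it gently until it is fully closed, without letting it slam. Leave the waffles in the box and the other things on the table where they are.

Things in the scene. Friction and masses are not known exactly. Their poses are not given: they have to be found in the camera images.
- keeper: the open waffle keeper: a plywood box 254 mm deep, 300 mm wide and 105 mm high, walls 12 mm, standing fixed on the table, with three waffles in it. Origin at the centre of its underside, z up; its x axis points from the front (nearer the robot) to the hinged back, its y axis to its left side. The folding stay is inside the right-hand wall (-y). Its inner floor is at z = 14 mm
- lid (a joint): plywood lid, 257 mm from hinge to front edge, 306 mm wide, 11 mm thick, 0.4 kg, hinged on the keeper's back. 0 rad = standing 85 degrees up on the locked stay (start); grows as it comes down; 1.48 = fully closed (stop). Its stiff hinge (friction 0.34 N m) keeps it where it is left while it stands steeper than about 55 degrees; lower down it drops shut unless held
- stay_knee (a joint): knee of the folding stay, two flat steel links (wall pivot to knee 85 mm, knee to lid 104 mm). 0 rad = locked: knee on its stop, sunk past centre, the lid cannot come down. Grows as the knee is lifted up and to the keeper's front: 0.12 = straight, above that unlocked. It stays bent where it is left, but below 0.5 a push on the lid can lock it again; at 0.9 the lid has come down 0.14 rad
- stay_knob (a point): middle of the red knob on the knee: a pin of 15 mm diameter, 31 mm long, along the keeper's y, sticking out from the stay towards the box's middle, with a flange of 21 mm diameter at its end. The links lie 18 mm to its -y side. At first 138 mm above the table, 75 mm in front of the lid; it moves on a circle of 85 mm radius about stay_foot, up and to the front
- stay_foot (a point): point on the axis of the stay's lower pivot at the right-hand wall, in the same upright plane as stay_knob: 75 mm above the table, 140 mm in front of the hinge line; the axis runs along the keeper's y
- bar_middle (a point): middle of the steel bar handle on the lid's upper face: round bar of 12 mm diameter, 130 mm long between its posts, parallel to the hinge, its centre 42 mm off the face (36 mm free below), 215 mm from the hinge, 42 mm short of the lid's front edge. While the lid stands it is on the side away from the robot, 324 mm above the table; with the lid closed 159 mm
- lid_hinge (a point): middle of the hinge line, at the top of the keeper's back wall, 105 mm above the table; the axis runs along the keeper's y. bar_middle moves on a circle of 222 mm radius about it
- waffle_g: waffle 83x97x30 mm lying in the keeper; origin at the centre of its underside
- waffle_h: waffle 83x82x27 mm lying in the keeper; origin at the centre of its underside
- waffle_a: waffle 83x97x29 mm lying in the keeper; origin at the centre of its underside
- glass_mandarin: glass bowl of mandarin pieces, 124 mm across, 75 mm high, a bystander; origin at the centre of its underside
- glass_plum: glass bowl of dark red plum pieces, 115 mm across, 69 mm high, a bystander; origin at the centre of its underside
- cream_can: white and blue spray can, 54 mm across, 203 mm high, a bystander; origin at the centre of its underside
- milk_carton: milk carton with an orange cap, 76 mm square, 200 mm high, a bystander; origin at the centre of its underside

How it is judged:
On the way, in this order (a step that is already met when the one before it is completed fails the run):
1. the stay is unlocked: its knee is lifted well past centre while the lid still stands high (value of joint stay_knee above 0.6 rad and value of joint lid below 0.6 rad), for 0.2 s.
2. the hand has left the stay and has taken the lid by its bar while the lid still stands high (contact force between the fingers and lid_c3 above 0.3 N and contact force between the fingers and stay_lower below 0.05 N and value of joint lid below 0.8 rad), for 0.1 s.
At the end, for the whole second after the job is handed in: the lid is fully closed (joint lid above 1.45 of 1.48 rad) and at rest, the waffles lie inside and the bystanders stand where they stood (none has moved 30 mm) (value of joint lid above 1.45 rad and velocity of joint lid below 0.05 rad/s and distance of each of waffle_g, waffle_h, waffle_a, glass_mandarin, glass_plum, cream_can, milk_carton from where it was at the start of the episode below 0.03 m); the robot touches nothing.
It fails at once if the lid slams: it comes down faster than 2 rad/s (velocity of joint lid above 2 rad/s).
It fails at once if a waffle in the keeper is shifted by over 30 mm (distance of any of waffle_g, waffle_h, waffle_a from where it was at the start of the episode above 0.03 m).
It fails at once if a bystander is shifted by over 30 mm (distance of any of glass_mandarin, glass_plum, cream_can, milk_carton from where it was at the start of the episode above 0.03 m).
It also fails if it takes over 54 s, if anything falls off the work surface, if the arm or the gripper's body presses on something with over 40 N, if the wrist force passes 120 N, or if a joint passes its speed limit or range.

### The arm

A 7-joint arm with a two-finger parallel gripper is mounted at the origin on the work surface; the furniture and walls round the work are solid. World frame = base frame: x ahead of the robot, y to its left, z up, the work surface at z = 0. Lengths are in m, angles in rad, forces in N, time in s.
With the tool pointing down it reaches from about 0.425 to 0.875 m from the base axis. Payload 4.7 kg.
Tool frame: the origin (TCP) lies on the centre line of the jaws, within the pads' length; the fingertips stand 14 mm ahead of it and the grasp point (between the pads) lies 5 mm behind it (ctrl.finger_overhang is the distance from the TCP to the fingertips, in m); z points along the fingers, y is the line along which they close (so a half turn about z gives the same grasp; the last joint's range is limited). The gripper opens to 85 mm and grips with 20 to 120 N. Pads are 22 mm wide; open, the fingers measure 114 mm over their backs; the gripper's body (76 mm by 85 mm) begins 54 mm behind the grasp point. The pads swing forward as they close: fully open they stand 13 mm farther back than shut.
Start: joints at [-1.168, 0.321, -0.07, 1.45, 0.023, 1.371, -0.057], TCP at [0.246, 0.601, 0.245] pointing down, gripper open.
Joint ranges: [-2.86, 2.86], [-0.3, 2.09], [-1.38, 1.24], [0.06, 2.45], [-1.56, 4.7], [0.09, 2.05], [-2.69, 2.69]. Speed limits (rad/s): [2.57, 2.57, 3.14, 3.14, 3.14, 3.14, 3.14].

### API

Orientations are given as a unit quaternion [x, y, z, w].
In Python, from station import ctrl, viewer gives the robot as it stands (ctrl), with the cameras (viewer).
- The arm moves only by the tool jog_arm, called after "Request:" in YAML: its name, and indented under it one key for each argument. Schema: {"type":"object","properties":{"segments":{"type":"array","items":{"type":"object","properties":{"wx":{"type":"number"},"wy":{"type":"number"},"wz":{"type":"number"},"tx":{"type":"number"},"ty":{"type":"number"},"tz":{"type":"number"},"jaw":{"type":"number"}},"additionalProperties":false,"required":["jaw"]},"minItems":1,"maxItems":20},"grip_n":{"type":"number"},"only":{"type":"string"},"quiet":{"type":"boolean"},"lines":{"type":"string"}},"required":["segments"],"additionalProperties":false}. segments is a list of rows, 1 to 20 of them, each an object with the fields wx, wy, wz (a rotation vector in shares of pi rad (1.0 is pi rad)), tx, ty, tz (the shift in shares of 80 cm (1.0 is 80 cm)), jaw (the opening from 0.0 (shut) to 1.0 (fully open)); a field left out counts as zero (the opening has to be given); each row is the pose to reach, as a shift and turn from the pose commanded when the call began, along the tool's axes at that moment; what a row does not reach only later rows make up. A row lasts 1/8 s, in which the tool goes at most 0.0625 m and 0.188 rad, less where a joint would pass 70% of its speed; a pose out of reach is approached as far as the arm can. The fingers move at their own pace and stop on an object; grip_n is the grip in N (left out, the last holds). Time passes only in rows, so rows that do not move let the fingers close. The tool returns the time, the measured TCP pose, the force, the opening and the grip force at its end. only (a regular expression) keeps the lines of the reply that match it, lines (a string "A,B") keeps lines A to B, and quiet returns only ok. A shift or turn number past 1, either way, is cut back to 1. Input that does not fit is refused with a message, and nothing moves.
- ctrl.sense(): the state, without advancing time (a new reading comes with each control period).
- viewer.camera(name): name is "side" or "top"; returns a dict with "image" (400x640x3 uint8, red, green, blue), "K" (3x3 intrinsics, pixels), "dist_coeffs" ([k1, k2, p1, p2, k3] as OpenCV has them; the pictures are not rectified), "origin" and "attitude" of the camera in the world. Camera axes: x right, y up, looking along -z (the intrinsics and any distortion apply to the point x, -y, -z); pixel columns grow to the right and rows downward; lengths in m; the calibration is good to about 2 mm. A picture is of the moment at which its call begins. There is no depth.
- ctrl.sign_off(): hands the job in; it is judged then, once.
The state is a dict: "clock": time; "joint_pos": joint angles; "qd": joint speeds; "effort": joint torques, N m; "tcp_pos": TCP position; "orientation": TCP orientation; "force": force on the tool from outside, world axes, zero at the start; "moment": the same for the moment, N m; "finger_gap": opening from 0.0 (shut) to 1.0 (fully open); "gripper_force": force on a finger pad.
Only numpy, scipy, OpenCV 4.12 (cv2) and the standard library are available. Lean on these libraries where they do the work, as an engineer would, in place of code of your own. Each camera call takes 0.05 s, during which the arm holds its last target. There are 200 camera calls.

## Working session

There is one attempt and no reset: what is moved stays moved. The work goes in short steps, Python scripts to look and compute and a tool call to move; the robot and the scene stay as the last step left them, time stands still between calls to the robot, and variables do not carry over. Pictures are saved under pics/ and viewed, at most 10 in all, crops included, and the job is handed in when it is done.

```bash
ls; mkdir -p pics
```

Run:
```python
from station import ctrl, viewer
import cv2,json,numpy as np
for n in("side","top"):
    c=viewer.camera(n); cv2.imwrite(f"pics/{n}0.png",c["image"][:,:,::-1])
    print(n,np.array(c["K"]).tolist(),c["dist_coeffs"],c["origin"],c["attitude"])
s=ctrl.sense(); print(s["clock"],s["tcp_pos"],s["orientation"],ctrl.finger_overhang)
```

```text
pics
station.py
side [[519.9930744340948, 0.0, 322.26334515251494], [0.0, 519.9930744340948, 197.57822520199989], [0.0, 0.0, 1.0]] [-0.01363807  0.          0.          0.          0.        ] [-0.70280725 -0.37475396  1.67114964] [ 0.26554409 -0.22325094 -0.61617185  0.70709094]
top [[396.3684573544405, 0.0, 323.32602567075213], [0.0, 396.3684573544405, 198.80905810099128], [0.0, 0.0, 1.0]] [-0.06635214  0.          0.          0.          0.        ] [ 0.41758725 -0.18659003  1.62192138] [-0.03092762  0.01223176  0.70964028 -0.70377876]
0.1 [0.24630425 0.60104034 0.24433082] [ 1.93168397e-01  9.81165242e-01 -8.53461120e-04 -9.50906421e-05] 0.014
```

View pics/side0.png

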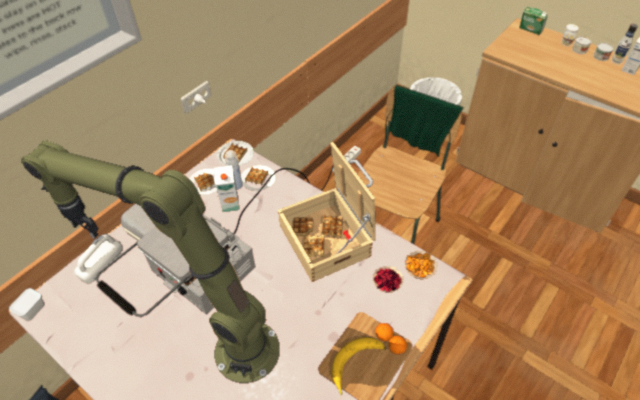

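View pics/top0.png

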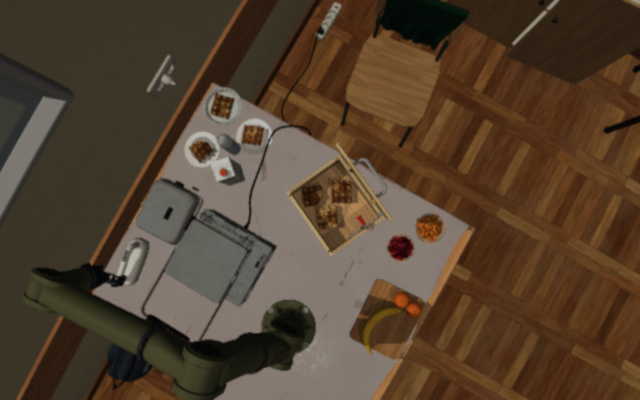

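The side view shows the keeper around (327,230), the knob near (349,235) and the bar near (357,168). In the top view the knob is near (362,219) and the bar near (371,175). Next I'll enlarge both.

Run:
```python
import cv2,numpy as np
a=cv2.imread("pics/side0.png")[135:285,270:390]; b=cv2.imread("pics/top0.png")[140:260,280:400]
f=lambda i:cv2.resize(i,None,fx=6.6,fy=6.6,interpolation=cv2.INTER_CUBIC)
a=cv2.resize(a,(480,600),interpolation=cv2.INTER_CUBIC)
b=cv2.resize(b,(720,600)[:1]+(720,) if 0 else (600,600),interpolation=cv2.INTER_CUBIC)
cv2.imwrite("pics/sc.png",a);cv2.imwrite("pics/tc.png",np.clip(b*1.6,0,255))
```

```text
[ WARN:0@0.060] global loadsave.cpp:1063 imwrite_ Unsupported depth image for selected encoder is fallbacked to CV_8U.
```

View pics/sc.png

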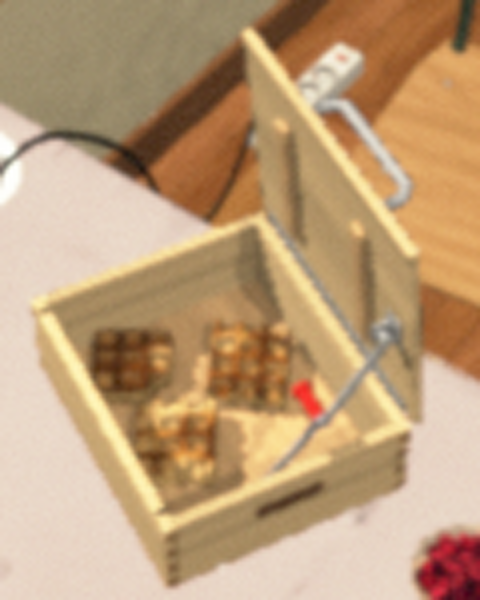

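View pics/tc.png

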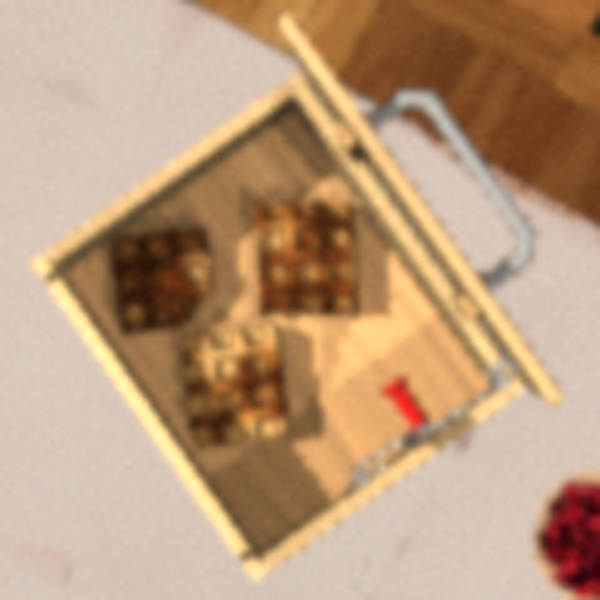

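In the side crop (4x, offset 270,135) the knob is at (309,400), the bar middle at (376,147), and the rim corners at (42,305), (168,517), (408,432) and (262,215). In the top crop (5x, offset 280,140) the knob is at (405,403), the bar middle at (473,170), and the corners at (42,265), (252,567), (515,392) and (300,85).

Create h.py:
```python
import numpy as np,cv2
from scipy.spatial.transform import Rotation as R
from scipy.optimize import least_squares
C={"side":([519.993,519.993,322.263,197.578],-0.01363807,[-0.70280725,-0.37475396,1.67114964],[0.26554409,-0.22325094,-0.61617185,0.70709094]),
"top":([396.368,396.368,323.326,198.809],-0.06635214,[0.41758725,-0.18659003,1.62192138],[-0.03092762,0.01223176,0.70964028,-0.70377876])}
def proj(n,P):
    k,d,o,q=C[n]; p=R.from_quat(q).inv().apply(np.atleast_2d(P)-o)*[1,-1,-1]
    K=np.array([[k[0],0,k[2]],[0,k[1],k[3]],[0,0,1]])
    return cv2.projectPoints(p,np.zeros(3),np.zeros(3),K,np.array([d,0,0,0,0]))[0][:,0]
def tri(a,b):
    f=lambda x:np.r_[proj("side",x)[0]-a,proj("top",x)[0]-b]
    r=least_squares(f,[.6,0,.1]); return r.x,np.abs(r.fun).max()
def world(pose,p):
    x,y,t=pose; p=np.atleast_2d(p); c,s=np.cos(t),np.sin(t)
    return np.c_[x+c*p[:,0]-s*p[:,1],y+s*p[:,0]+c*p[:,1],p[:,2]]
```

Run:
```python
from h import *
S=np.array([(309,400),(376,147),(42,305),(168,517),(408,432),(262,215)])/4+[270,135]
T=np.array([(405,403),(473,170),(42,265),(252,567),(515,392),(300,85)])/5+[280,140]
P=[]
for a,b in zip(S,T):
    x,e=tri(a,b); P.append(x); print(x.round(4),round(e,2))
M=np.array([(-.127,.15,.105),(-.127,-.15,.105),(.127,-.15,.105),(.127,.15,.105)])
f=lambda p:np.r_[(proj("side",world(p,M))-S[2:]).ravel(),(proj("top",world(p,M))-T[2:]).ravel()]
r=least_squares(f,[.6,0,0]); print(r.x,r.fun.round(1))
t=r.x[2]
for p in P: 
    d=p[:2]-r.x[:2]; print(np.array([np.cos(t)*d[0]+np.sin(t)*d[1],-np.sin(t)*d[0]+np.cos(t)*d[1],p[2]]).round(4))
from station import ctrl, viewer
print(R.from_quat(ctrl.sense()["orientation"]).as_matrix().round(3))
```

Add to h.py:
```python
POSE=np.array([.4868,-.1946,-.9759])
def target(p,a):
    """keeper-frame grasp point p, tilt a -> world TCP, R"""
    Rk=R.from_euler('z',POSE[2])
    z=np.array([np.sin(a),0,-np.cos(a)]);x=np.array([0,1,0.]);y=np.cross(z,x)
    return world(POSE,np.array(p)+.005*z)[0],Rk*R.from_matrix(np.c_[x,y,z])
def rows(lst,cur=None):
    from station import ctrl, viewer
    s=ctrl.sense(); p0=np.array(s["tcp_pos"]);R0=R.from_quat(s["orientation"])
    print("t",s["clock"],p0.round(4),s["finger_gap"])
    for p,Rt in lst: print((np.r_[(R0.inv()*Rt).as_rotvec(),R0.inv().apply(p-p0)]).round(3).tolist())
def stay():
    from scipy.optimize import brentq
    F=np.array([-.013,.075]);H=np.array([.127,.105]);K0=np.array([.044,.138])
    th=np.arctan2(*(K0-F)[::-1])+.12; A0=K0+.104*np.array([np.cos(th),np.sin(th)])-H
    out=[]
    for lid in np.arange(0,.6,.05):
        A=H+np.array([[np.cos(lid),-np.sin(lid)],[np.sin(lid),np.cos(lid)]])@A0
        d=np.linalg.norm(A-F); b=np.arctan2(*(A-F)[::-1])
        g=np.arccos(min(1,(.085**2+d*d-.104**2)/(2*.085*d)))
        K=F+.085*np.array([np.cos(b+g),np.sin(b+g)])
        ka=np.arctan2(*(A-K)[::-1])
        out.append((lid,b+g-ka+.12,K[0],K[1],b+g))
    return np.array(out)
def bar(lid,r=.222):
    a=np.arctan2(.219,.0364)+lid
    return np.array([.127+r*np.cos(a),0.001,.105+r*np.sin(a)])
```

Run:
```python
from h import *
print(stay().round(3))
a=np.deg2rad(40);k=np.array([.044,-.101,.140]);z=np.array([np.sin(a),0,-np.cos(a)])
for q in(0,.2): print(target(k-q*z,a)[0].round(3))
w=(np.array([.45,.25,.42]),target(k,0)[1])
rows([w,target(k-.2*z,a),target(k,a)])
```

```text
[[ 0.000e+00  2.470e-01  3.500e-02  1.450e-01  9.710e-01]
 [ 5.000e-02  5.830e-01  2.000e-02  1.540e-01  1.177e+00]
 [ 1.000e-01  7.680e-01  1.000e-02  1.570e-01  1.300e+00]
 [ 1.500e-01  9.140e-01  1.000e-03  1.590e-01  1.402e+00]
 [ 2.000e-01  1.041e+00 -6.000e-03  1.600e-01  1.493e+00]
 [ 2.500e-01  1.156e+00 -1.400e-02  1.600e-01  1.577e+00]
 [ 3.000e-01  1.262e+00 -2.000e-02  1.600e-01  1.657e+00]
 [ 3.500e-01  1.362e+00 -2.700e-02  1.590e-01  1.733e+00]
 [ 4.000e-01  1.457e+00 -3.300e-02  1.580e-01  1.806e+00]
 [ 4.500e-01  1.548e+00 -3.900e-02  1.560e-01  1.877e+00]
 [ 5.000e-01  1.636e+00 -4.400e-02  1.540e-01  1.947e+00]
 [ 5.500e-01  1.721e+00 -4.900e-02  1.520e-01  2.014e+00]]
[ 0.43  -0.29   0.136]
[ 0.358 -0.184  0.289]
t 0.1 [0.2463 0.601  0.2443] 1.003483979650699
[-0.001, 0.002, 2.158, -0.322, -0.248, -0.175]
[-0.401, -0.746, 2.055, -0.4, -0.684, -0.044]
[-0.401, -0.746, 2.055, -0.507, -0.755, 0.11]
```

The rows are not in the units I measure in: shifts go in shares of 80 cm and turns go in shares of pi rad. I convert before sending: -0.322 m / 0.8 = -0.4025, -0.248 m / 0.8 = -0.31, 2.15 rad / 3.1416 = 0.6844.

Request:
jog_arm:
  segments:
    - {"tz": -0.1125,"jaw": 1}
    - {"tz": -0.2188,"jaw": 1}
    - {"wz": 0.0955,"tx": -0.0625,"ty": -0.0375,"tz": -0.2188,"jaw": 1}
    - {"wz": 0.6844,"tx": -0.4025,"ty": -0.31,"tz": -0.2188,"jaw": 1}
    - {"wz": 0.6844,"tx": -0.4025,"ty": -0.31,"tz": -0.2188,"jaw": 1}
    - {"wz": 0.6844,"tx": -0.4025,"ty": -0.31,"tz": -0.2188,"jaw": 1}
    - {"wz": 0.6844,"tx": -0.4025,"ty": -0.31,"tz": -0.2188,"jaw": 1}
    - {"wz": 0.6844,"tx": -0.4025,"ty": -0.31,"tz": -0.2188,"jaw": 1}
    - {"wz": 0.6844,"tx": -0.4025,"ty": -0.31,"tz": -0.2188,"jaw": 1}
    - {"wz": 0.6844,"tx": -0.4025,"ty": -0.31,"tz": -0.2188,"jaw": 1}
    - {"wz": 0.6844,"tx": -0.4025,"ty": -0.31,"tz": -0.2188,"jaw": 1}
    - {"wz": 0.6844,"tx": -0.4025,"ty": -0.31,"tz": -0.2188,"jaw": 1}
    - {"wz": 0.6844,"tx": -0.4025,"ty": -0.31,"tz": -0.2188,"jaw": 0.6}
    - {"wz": 0.6844,"tx": -0.4025,"ty": -0.31,"tz": -0.2188,"jaw": 0.6}
  grip_n: 20

```text
clock: 1.85
tcp_pos: [0.4502, 0.2498, 0.4199]
orientation: [0.955, 0.295, -0.0, 0.0]
force: [0.0, -0.5, 0.0]
finger_gap: 0.609
gripper_force: 0.0
```

Run:
```python
from h import *
a=np.deg2rad(40);k=np.array([.044,-.101,.140]);z=np.array([np.sin(a),0,-np.cos(a)])
w=target([-.1,-.1,.40],0.0)
rows([w,target(k-.14*z,a),target(k,a)])
```

```text
t 1.85 [0.4502 0.2498 0.4199] 0.6089826777839916
[-0.0, 0.001, 0.004, -0.32, 0.287, 0.025]
[-0.698, -0.001, 0.004, -0.321, 0.344, 0.177]
[-0.698, -0.001, 0.004, -0.321, 0.434, 0.284]
```

To row units: 0.344 m / 0.8 = 0.43, 0.177 m / 0.8 = 0.2213, -0.698 rad / 3.1416 = -0.2222.

Request:
jog_arm:
  segments:
    - {"wx": -0.0318,"tx": -0.05,"ty": 0.0538,"tz": 0.0125,"jaw": 0.6}
    - {"wx": -0.2196,"wz": 0.0013,"tx": -0.4013,"ty": 0.43,"tz": 0.125,"jaw": 0.6}
    - {"wx": -0.2196,"wz": 0.0013,"tx": -0.4013,"ty": 0.43,"tz": 0.125,"jaw": 0.6}
    - {"wx": -0.2196,"wz": 0.0013,"tx": -0.4013,"ty": 0.43,"tz": 0.125,"jaw": 0.6}
    - {"wx": -0.2196,"wz": 0.0013,"tx": -0.4013,"ty": 0.43,"tz": 0.125,"jaw": 0.6}
    - {"wx": -0.2196,"wz": 0.0013,"tx": -0.4013,"ty": 0.43,"tz": 0.125,"jaw": 0.6}
    - {"wx": -0.2222,"wz": 0.0013,"tx": -0.4013,"ty": 0.43,"tz": 0.125,"jaw": 0.6}
    - {"wx": -0.2222,"wz": 0.0013,"tx": -0.4013,"ty": 0.43,"tz": 0.175,"jaw": 0.6}
    - {"wx": -0.2222,"wz": 0.0013,"tx": -0.4013,"ty": 0.43,"tz": 0.2213,"jaw": 0.6}
    - {"wx": -0.2222,"wz": 0.0013,"tx": -0.4013,"ty": 0.43,"tz": 0.2213,"jaw": 0.6}
    - {"wx": -0.2222,"wz": 0.0013,"tx": -0.4013,"ty": 0.43,"tz": 0.2213,"jaw": 0.6}

```text
clock: 3.22
tcp_pos: [0.4388, -0.0987, 0.2452]
orientation: [0.896, 0.291, 0.069, 0.329]
force: [0.4, 0.8, -0.1]
finger_gap: 0.6
gripper_force: 0.0
```

Run:
```python
from h import *
a=np.deg2rad(40);k=np.array([.044,-.101,.140]);z=np.array([np.sin(a),0,-np.cos(a)])
rows([target(k-.14*z,a),target(k-.03*z,a),target(k,a)])
from station import ctrl, viewer
print(np.array(ctrl.sense()["joint_pos"]).round(2))
A=[]
for n,(u,v) in(("side",(347,235)),("top",(361,220))):
    i=viewer.camera(n)["image"][v-50:v+50,u-66:u+67,::-1]; A.append(cv2.resize(i,(399,300),interpolation=cv2.INTER_CUBIC))
cv2.imwrite("pics/pre.png",np.clip(np.hstack(A)*1.3,0,255).astype(np.uint8))
```

```text
t 3.225 [ 0.4388 -0.0987  0.2452] 0.6002623450250176
[-0.014, 0.046, 0.049, -0.115, 0.043, 0.047]
[-0.014, 0.046, 0.049, -0.11, 0.044, 0.157]
[-0.014, 0.046, 0.049, -0.109, 0.045, 0.187]
[ 0.06 -0.3  -0.35  2.23  0.64  1.11 -1.49]
```

View pics/pre.png

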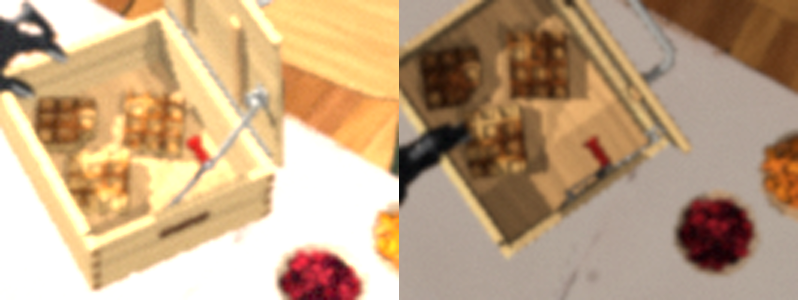

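The picture shows the gripper up-left of the keeper at the start of its approach, with the knob untouched at about (597,152) in the right-hand crop. Joint 2 is at its limit, so a 40° tilt brings the wrist too close to the base. I'll use 20° instead.

Run:
```python
from h import *
a=np.deg2rad(20);k=np.array([.044,-.101,.140]);z=np.array([np.sin(a),0,-np.cos(a)])
rows([target(k-.11*z,a),target(k,a)])
```

```text
t 3.325 [ 0.4346 -0.1059  0.2428] 0.6023748448020185
[0.334, 0.069, 0.03, -0.106, 0.079, 0.08]
[0.334, 0.069, 0.03, -0.098, 0.043, 0.184]
```

To row units: -0.106 m / 0.8 = -0.1325, -0.1 m / 0.8 = -0.125, 0.334 rad / 3.1416 = 0.1063.

Request:
jog_arm:
  segments:
    - {"wx": 0.0541,"wy": 0.0095,"wz": 0.0048,"tx": -0.0625,"ty": 0.0375,"tz": -0.025,"jaw": 0.6}
    - {"wx": 0.1063,"wy": 0.022,"wz": 0.0095,"tx": -0.125,"ty": 0.0875,"tz": 0.05,"jaw": 0.6}
    - {"wx": 0.1063,"wy": 0.022,"wz": 0.0095,"tx": -0.1325,"ty": 0.0988,"tz": 0.1,"jaw": 0.6}
    - {"wx": 0.1063,"wy": 0.022,"wz": 0.0095,"tx": -0.1325,"ty": 0.0988,"tz": 0.1,"jaw": 0.6}
    - {"wx": 0.1063,"wy": 0.022,"wz": 0.0095,"tx": -0.1325,"ty": 0.0988,"tz": 0.1,"jaw": 0.6}

```text
clock: 3.95
tcp_pos: [0.4117, -0.2552, 0.2411]
orientation: [0.941, 0.291, 0.054, 0.165]
force: [0.7, 0.0, -0.7]
finger_gap: 0.597
gripper_force: 0.0
```

Run:
```python
from h import *
a=np.deg2rad(20);k=np.array([.044,-.101,.140]);z=np.array([np.sin(a),0,-np.cos(a)])
rows([target(k-.11*z,a),target(k,a)])
from station import ctrl, viewer
print(np.array(ctrl.sense()["joint_pos"]).round(2))
```

```text
t 3.95 [ 0.4117 -0.2552  0.2411] 0.5973338792259582
[0.001, -0.007, 0.003, -0.005, -0.001, 0.002]
[0.001, -0.007, 0.003, -0.006, -0.001, 0.112]
[ 0.34 -0.25  0.02  2.09  0.23  1.02 -0.71]
```

To row units: 0.112 m / 0.8 = 0.14, -0.001 m / 0.8 = -0.0013, -0.007 rad / 3.1416 = -0.0022.

Request:
jog_arm:
  segments:
    - {"wy": -0.0022,"tx": -0.0075,"ty": -0.0013,"tz": 0.0375,"jaw": 0.6}
    - {"wy": -0.0022,"tx": -0.0075,"ty": -0.0013,"tz": 0.075,"jaw": 0.6}
    - {"wy": -0.0022,"tx": -0.0075,"ty": -0.0013,"tz": 0.1125,"jaw": 0.6}
    - {"wy": -0.0022,"tx": -0.0075,"ty": -0.0013,"tz": 0.14,"jaw": 0.6}
    - {"wy": -0.0022,"tx": -0.0075,"ty": -0.0013,"tz": 0.14,"jaw": 0.6}

```text
clock: 4.58
tcp_pos: [0.4292, -0.2856, 0.1339]
orientation: [0.94, 0.294, 0.05, 0.166]
force: [-0.9, 0.7, -0.1]
finger_gap: 0.6
gripper_force: 0.0
```

Run:
```python
from h import *
from station import ctrl, viewer
rows([]); 
A=[]
for n,(u,v) in(("side",(347,235)),("top",(361,220))):
    i=viewer.camera(n)["image"][v-30:v+30,u-40:u+40,::-1]; A.append(cv2.resize(i,(400,300),interpolation=cv2.INTER_CUBIC))
cv2.imwrite("pics/at.png",np.clip(np.hstack(A)*1.3,0,255).astype(np.uint8))
```

```text
t 4.575 [ 0.4292 -0.2856  0.1339] 0.5996063345729093
```

View pics/at.png

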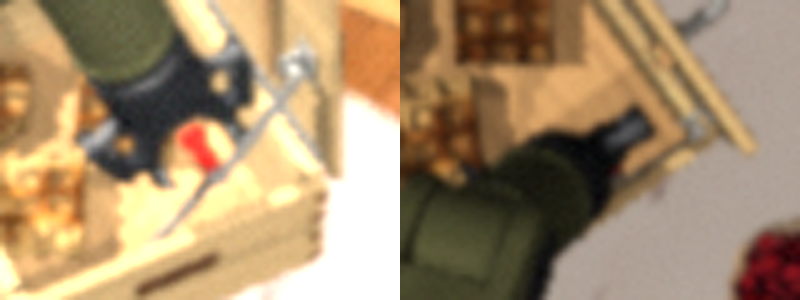

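The side crop shows the red knob at (200,145), between the open fingers and clear of the links. I'll close on it.

Request:
jog_arm:
  segments:
    - {"jaw": 0}
    - {"jaw": 0}
    - {"jaw": 0}
    - {"jaw": 0}
    - {"jaw": 0}
  grip_n: 30

```text
clock: 5.3
tcp_pos: [0.4297, -0.2883, 0.1367]
orientation: [0.94, 0.292, 0.052, 0.168]
force: [-1.2, 1.1, 6.6]
finger_gap: 0.163
gripper_force: 30.3
```

Run:
```python
from h import *
a=np.deg2rad(20);S=stay();z=np.array([np.sin(a),0,-np.cos(a)])
s=[target([x,-.101,zz],a) for x,zz in[(.044,.138)]]
for i in (0,1,2,3,4,5): s.append(target([S[i,2],-.101,S[i,3]],a))
rows(s)
```

```text
t 5.3 [ 0.4297 -0.2883  0.1367] 0.16296035156021518
[0.004, -0.001, 0.007, -0.001, -0.001, 0.003]
[0.004, -0.001, 0.007, -0.001, -0.007, -0.007]
[0.004, -0.001, 0.007, -0.001, -0.019, -0.02]
[0.004, -0.001, 0.007, -0.001, -0.027, -0.026]
[0.004, -0.001, 0.007, -0.001, -0.034, -0.031]
[0.004, -0.001, 0.007, -0.001, -0.041, -0.035]
[0.004, -0.001, 0.007, -0.001, -0.047, -0.037]
```

To row units: -0.04 m / 0.8 = -0.05, -0.038 m / 0.8 = -0.0475.

Request:
jog_arm:
  segments:
    - {"ty": -0.0038,"tz": -0.0063,"jaw": 0}
    - {"ty": -0.0075,"tz": -0.0125,"jaw": 0}
    - {"ty": -0.015,"tz": -0.0213,"jaw": 0}
    - {"ty": -0.0225,"tz": -0.0288,"jaw": 0}
    - {"ty": -0.0275,"tz": -0.0325,"jaw": 0}
    - {"ty": -0.0325,"tz": -0.0363,"jaw": 0}
    - {"ty": -0.0375,"tz": -0.04,"jaw": 0}
    - {"ty": -0.0413,"tz": -0.0425,"jaw": 0}
    - {"ty": -0.0463,"tz": -0.045,"jaw": 0}
    - {"ty": -0.05,"tz": -0.0475,"jaw": 0}
    - {"ty": -0.05,"tz": -0.0475,"jaw": 0}
    - {"ty": -0.05,"tz": -0.0475,"jaw": 0}
    - {"ty": -0.05,"tz": -0.0475,"jaw": 0}

```text
clock: 6.92
tcp_pos: [0.4027, -0.2492, 0.1617]
orientation: [0.94, 0.291, 0.053, 0.171]
force: [-0.8, -6.1, 12.3]
finger_gap: 0.157
gripper_force: 31.1
```

Run:
```python
from h import *
from station import ctrl, viewer
s=ctrl.sense();print(s["force"],s["moment"])
rows([])
A=[]
for n,(u,v) in(("side",(347,205)),("top",(361,200))):
    i=viewer.camera(n)["image"][v-60:v+60,u-40:u+40,::-1]; A.append(cv2.resize(i,(400,600),interpolation=cv2.INTER_CUBIC))
cv2.imwrite("pics/lift.png",np.clip(np.hstack(A)*1.3,0,255).astype(np.uint8))
```

```text
[-0.84987154 -6.13159261 12.34665652] [-1.93215243 -0.21401936 -0.25702541]
t 6.925 [ 0.4027 -0.2492  0.1617] 0.15698389400578755
```

View pics/lift.png

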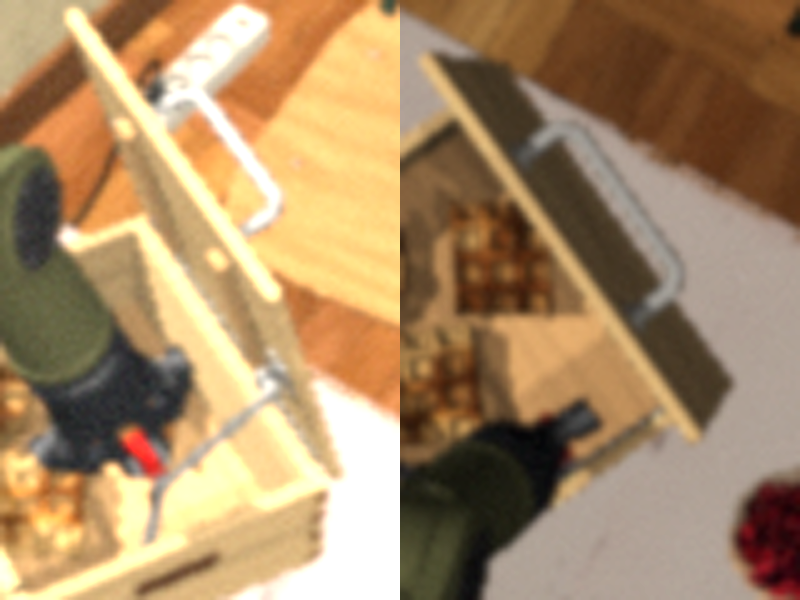

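The lid has clearly started down and the stay is bent. The bar middle is at (238,143) in the left crop and (629,203) in the right. I'll release, retreat, and triangulate the bar.

To row units: -0.14 m / 0.8 = -0.175, -0.1 m / 0.8 = -0.125.

Request:
jog_arm:
  segments:
    - {"jaw": 0.6}
    - {"jaw": 0.6}
    - {"jaw": 0.6}
    - {"jaw": 0.6}
    - {"tz": -0.025,"jaw": 0.6}
    - {"tz": -0.0625,"jaw": 0.6}
    - {"tz": -0.125,"jaw": 0.6}
    - {"tz": -0.175,"jaw": 0.6}
    - {"tz": -0.175,"jaw": 0.6}

```text
clock: 8.15
tcp_pos: [0.3972, -0.2093, 0.2536]
orientation: [0.941, 0.3, 0.037, 0.152]
force: [0.1, 1.3, 0.5]
finger_gap: 0.598
gripper_force: 0.0
```

Run:
```python
from h import *
b,e=tri(np.array([238,143])/5+[307,145],np.array([229,203])/5+[321,140])
t=POSE[2];d=b[:2]-POSE[:2];k=np.array([np.cos(t)*d[0]+np.sin(t)*d[1],-np.sin(t)*d[0]+np.cos(t)*d[1],b[2]])
print(b,e,k,"r",np.hypot(k[0]-.127,k[2]-.105),"ang",np.arctan2(k[2]-.105,k[0]-.127)-np.arctan2(.219,.0364))
for l in(.2,.25,.3,.35): print(l,bar(l),[np.r_[proj(n,world(POSE,bar(l)))[0]].round(1) for n in("side","top")])
print(np.array([238,143])/5+[307,145],np.array([229,203])/5+[321,140])
rows([target([-.1,-.03,.46],0),target([k[0],0,.46],0),target([k[0],0,.40],0)])
from station import ctrl, viewer
print(np.array(ctrl.sense()["joint_pos"]).round(2))
```

```text
[ 0.55466379 -0.29508592  0.33385666] 0.029645752985231866 [ 1.21255519e-01 -1.09369537e-04  3.33856660e-01] r 0.22892874431792476 ang 0.18979987483042815
0.2 [0.119166   0.001      0.32686173] [array([353.8, 174.9]), array([365.9, 180.9])]
0.25 [0.10808732 0.001      0.32619293] [array([351.1, 176.1]), array([363.1, 182.8])]
0.3 [0.09705592 0.001      0.32497125] [array([348.3, 177.4]), array([360.4, 184.8])]
0.35 [0.08609936 0.001      0.32319977] [array([345.5, 178.7]), array([357.6, 186.7])]
[354.6 173.6] [366.8 180.6]
t 8.15 [ 0.3972 -0.2093  0.2536] 0.5979769214440463
[0.314, 0.019, 0.021, 0.049, 0.005, -0.211]
[0.314, 0.019, 0.021, 0.075, 0.216, -0.143]
[0.314, 0.019, 0.021, 0.076, 0.197, -0.086]
[ 0.53 -0.3  -0.22  2.09  0.16  1.11 -0.7 ]
```

To row units: 0.216 m / 0.8 = 0.27, -0.211 m / 0.8 = -0.2638, 0.314 rad / 3.1416 = 0.0999.

Request:
jog_arm:
  segments:
    - {"tx": 0.0125,"tz": -0.075,"jaw": 0.35}
    - {"wx": 0.0318,"tx": 0.0375,"tz": -0.15,"jaw": 0.35}
    - {"wx": 0.0637,"tx": 0.0625,"ty": 0.0063,"tz": -0.225,"jaw": 0.35}
    - {"wx": 0.0999,"wy": 0.006,"wz": 0.0067,"tx": 0.0625,"ty": 0.0375,"tz": -0.2638,"jaw": 0.35}
    - {"wx": 0.0999,"wy": 0.006,"wz": 0.0067,"tx": 0.0938,"ty": 0.27,"tz": -0.1788,"jaw": 0.35}
    - {"wx": 0.0999,"wy": 0.006,"wz": 0.0067,"tx": 0.0938,"ty": 0.27,"tz": -0.1788,"jaw": 0.35}
    - {"wx": 0.0999,"wy": 0.006,"wz": 0.0067,"tx": 0.0938,"ty": 0.27,"tz": -0.1788,"jaw": 0.35}
    - {"wx": 0.0999,"wy": 0.006,"wz": 0.0067,"tx": 0.0938,"ty": 0.27,"tz": -0.1788,"jaw": 0.35}
    - {"wx": 0.0999,"wy": 0.006,"wz": 0.0067,"tx": 0.0938,"ty": 0.27,"tz": -0.1788,"jaw": 0.35}
    - {"wx": 0.0999,"wy": 0.006,"wz": 0.0067,"tx": 0.0938,"ty": 0.27,"tz": -0.1788,"jaw": 0.35}
  grip_n: 25

```text
clock: 9.4
tcp_pos: [0.5507, -0.3003, 0.4544]
orientation: [0.958, 0.288, -0.003, 0.002]
force: [-0.6, -0.1, 0.4]
finger_gap: 0.35
gripper_force: 0.0
```

Run:
```python
from h import *
from station import ctrl, viewer
a=np.deg2rad(10);z=np.array([np.sin(a),0,-np.cos(a)])
k=np.array([.1215,0,.329])
rows([target(k-.07*z,a),target(k,a)])
A=[]
for n,(u,v) in(("side",(347,190)),("top",(361,190))):
    i=viewer.camera(n)["image"][v-60:v+60,u-40:u+40,::-1]; A.append(cv2.resize(i,(400,600),interpolation=cv2.INTER_CUBIC))
cv2.imwrite("pics/pb.png",np.clip(np.hstack(A)*1.3,0,255).astype(np.uint8))
```

```text
t 9.4 [ 0.5507 -0.3003  0.4544] 0.35044646545934083
[-0.171, 0.007, -0.011, 0.007, -0.013, 0.061]
[-0.171, 0.007, -0.011, 0.007, -0.001, 0.13]
```

View pics/pb.png

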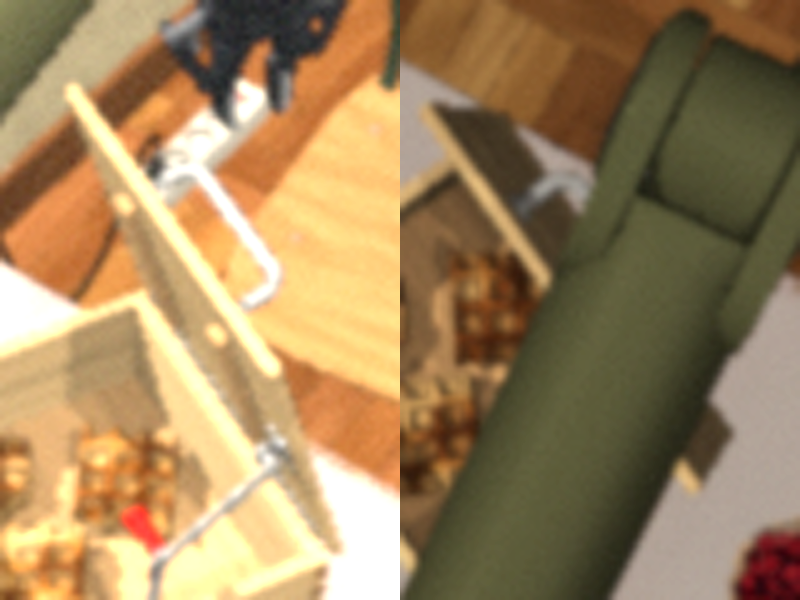

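The lid hasn't moved: in the left crop the bar middle is at (238,218), the same pixel as before, and the gripper is above it. I'll descend over the bar.

To row units: 0.132 m / 0.8 = 0.165, 0.12 m / 0.8 = 0.15, -0.171 rad / 3.1416 = -0.0544.

Request:
jog_arm:
  segments:
    - {"wx": -0.0544,"wy": 0.0022,"wz": -0.0035,"tx": 0.0088,"ty": -0.0163,"tz": 0.0375,"jaw": 0.35}
    - {"wx": -0.0544,"wy": 0.0022,"wz": -0.0035,"tx": 0.0088,"ty": -0.0163,"tz": 0.0763,"jaw": 0.35}
    - {"wx": -0.0544,"wy": 0.0022,"wz": -0.0035,"tx": 0.0088,"ty": -0.0125,"tz": 0.1,"jaw": 0.35}
    - {"wx": -0.0544,"wy": 0.0022,"wz": -0.0035,"tx": 0.0088,"ty": -0.0075,"tz": 0.125,"jaw": 0.35}
    - {"wx": -0.0544,"wy": 0.0022,"wz": -0.0035,"tx": 0.0088,"ty": -0.0038,"tz": 0.15,"jaw": 0.35}
    - {"wx": -0.0544,"wy": 0.0022,"wz": -0.0035,"tx": 0.0088,"ty": -0.0013,"tz": 0.165,"jaw": 0.35}
    - {"wx": -0.0544,"wy": 0.0022,"wz": -0.0035,"tx": 0.0088,"ty": -0.0013,"tz": 0.165,"jaw": 0.35}
  grip_n: 25

```text
clock: 10.38
tcp_pos: [0.5557, -0.2983, 0.3208]
orientation: [0.953, 0.291, 0.024, 0.083]
force: [0.0, -0.1, 0.9]
finger_gap: 0.352
gripper_force: 0.0
```

Run:
```python
from h import *
from station import ctrl, viewer
rows([])
n,(u,v)="side",(352,170)
i=viewer.camera(n)["image"][v-40:v+40,u-40:u+40,::-1]
cv2.imwrite("pics/ab.png",np.clip(cv2.resize(i,(600,600),interpolation=cv2.INTER_CUBIC)*1.3,0,255).astype(np.uint8))
```

```text
t 10.375 [ 0.5557 -0.2983  0.3208] 0.35240735034787346
```

View pics/ab.png

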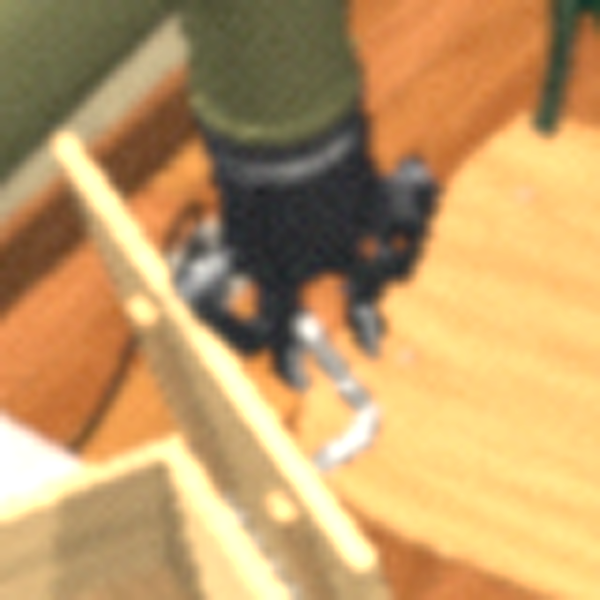

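The bar, at about (315,335), passes between the two fingers. I'll close on it.

Request:
jog_arm:
  segments:
    - {"jaw": 0}
    - {"jaw": 0}
    - {"jaw": 0}
    - {"jaw": 0}
  grip_n: 25

```text
clock: 10.92
tcp_pos: [0.556, -0.2977, 0.3217]
orientation: [0.953, 0.291, 0.025, 0.083]
force: [-1.2, 1.9, 3.7]
finger_gap: 0.126
gripper_force: 24.5
```

Run:
```python
from h import *
a=np.deg2rad(10)
rows([target(bar(l),a) for l in np.arange(.2,1.49,.1)]+[target(bar(1.48),a)])
```

```text
t 10.925 [ 0.556  -0.2977  0.3217] 0.12580407652611178
[-0.0, 0.001, -0.001, 0.001, -0.004, -0.001]
[-0.0, 0.001, -0.001, 0.001, -0.026, -0.003]
[-0.0, 0.001, -0.001, 0.001, -0.048, -0.003]
[-0.0, 0.001, -0.001, 0.001, -0.07, -0.0]
[-0.0, 0.001, -0.001, 0.001, -0.092, 0.004]
[-0.0, 0.001, -0.001, 0.001, -0.113, 0.011]
[-0.0, 0.001, -0.001, 0.001, -0.134, 0.02]
[-0.0, 0.001, -0.001, 0.001, -0.153, 0.031]
[-0.0, 0.001, -0.001, 0.001, -0.171, 0.044]
[-0.0, 0.001, -0.001, 0.001, -0.188, 0.058]
[-0.0, 0.001, -0.001, 0.001, -0.203, 0.074]
[-0.0, 0.001, -0.001, 0.001, -0.217, 0.092]
[-0.0, 0.001, -0.001, 0.001, -0.229, 0.111]
[-0.0, 0.001, -0.001, 0.001, -0.237, 0.126]
```

To row units: -0.13 m / 0.8 = -0.1625, -0.12 m / 0.8 = -0.15.

Request:
jog_arm:
  segments:
    - {"ty": -0.0138,"tz": -0.0013,"jaw": 0}
    - {"ty": -0.0275,"tz": -0.0025,"jaw": 0}
    - {"ty": -0.0413,"tz": -0.0025,"jaw": 0}
    - {"ty": -0.055,"tz": -0.0025,"jaw": 0}
    - {"ty": -0.0688,"tz": -0.0013,"jaw": 0}
    - {"ty": -0.0825,"tz": 0.0013,"jaw": 0}
    - {"ty": -0.0963,"tz": 0.0025,"jaw": 0}
    - {"ty": -0.11,"tz": 0.0063,"jaw": 0}
    - {"ty": -0.1238,"tz": 0.01,"jaw": 0}
    - {"ty": -0.1363,"tz": 0.0138,"jaw": 0}
    - {"ty": -0.15,"tz": 0.02,"jaw": 0}
    - {"ty": -0.1625,"tz": 0.0263,"jaw": 0}
    - {"ty": -0.1625,"tz": 0.0263,"jaw": 0}

```text
clock: 12.55
tcp_pos: [0.4838, -0.1931, 0.276]
orientation: [0.953, 0.292, 0.022, 0.081]
force: [-6.7, 1.5, 3.1]
finger_gap: 0.128
gripper_force: 26.8
```

Run:
```python
from h import *
a=np.deg2rad(10)
rows([target(bar(l),a) for l in np.arange(.7,1.49,.1)]+[target(bar(1.48),a)])
from station import ctrl, viewer
print(np.array(ctrl.sense()["joint_pos"]).round(2))
```

```text
t 12.55 [ 0.4838 -0.1931  0.276 ] 0.128181410623328
[-0.006, 0.005, -0.0, 0.003, 0.02, -0.012]
[-0.006, 0.005, -0.0, 0.003, -0.0, -0.003]
[-0.006, 0.005, -0.0, 0.003, -0.02, 0.008]
[-0.006, 0.005, -0.0, 0.003, -0.038, 0.021]
[-0.006, 0.005, -0.0, 0.003, -0.055, 0.035]
[-0.006, 0.005, -0.0, 0.003, -0.07, 0.052]
[-0.006, 0.005, -0.0, 0.003, -0.083, 0.069]
[-0.006, 0.005, -0.0, 0.003, -0.095, 0.088]
[-0.006, 0.005, -0.0, 0.003, -0.103, 0.104]
[ 0.33 -0.06 -0.08  1.83  0.12  1.25 -0.75]
```

To row units: -0.089 m / 0.8 = -0.1113, 0.06 m / 0.8 = 0.075.

Request:
jog_arm:
  segments:
    - {"ty": -0.0125,"tz": 0.0063,"jaw": 0}
    - {"ty": -0.025,"tz": 0.0125,"jaw": 0}
    - {"ty": -0.0363,"tz": 0.02,"jaw": 0}
    - {"ty": -0.0475,"tz": 0.0275,"jaw": 0}
    - {"ty": -0.0588,"tz": 0.0363,"jaw": 0}
    - {"ty": -0.0688,"tz": 0.045,"jaw": 0}
    - {"ty": -0.0788,"tz": 0.055,"jaw": 0}
    - {"ty": -0.0875,"tz": 0.065,"jaw": 0}
    - {"ty": -0.0963,"tz": 0.075,"jaw": 0}
    - {"ty": -0.1038,"tz": 0.0863,"jaw": 0}
    - {"ty": -0.1113,"tz": 0.0975,"jaw": 0}
    - {"ty": -0.1113,"tz": 0.0975,"jaw": 0}

```text
clock: 14.05
tcp_pos: [0.4424, -0.1323, 0.1832]
orientation: [0.953, 0.292, 0.022, 0.081]
force: [-4.6, -1.8, -3.7]
finger_gap: 0.126
gripper_force: 26.1
```

Run:
```python
from h import *
a=np.deg2rad(10)
rows([target(bar(l),a) for l in (1.3,1.35,1.4,1.48)])
from station import ctrl, viewer
print(np.array(ctrl.sense()["joint_pos"]).round(2))
```

```text
t 14.05 [ 0.4424 -0.1323  0.1832] 0.12614677851423173
[-0.005, 0.005, -0.0, 0.003, 0.005, -0.01]
[-0.005, 0.005, -0.0, 0.003, -0.001, -0.001]
[-0.005, 0.005, -0.0, 0.003, -0.007, 0.009]
[-0.005, 0.005, -0.0, 0.003, -0.015, 0.025]
[ 0.29 -0.12 -0.14  2.07  0.13  1.08 -0.88]
```

To row units: 0.029 m / 0.8 = 0.0363, -0.015 m / 0.8 = -0.0188.

Request:
jog_arm:
  segments:
    - {"ty": -0.005,"tz": 0.0063,"jaw": 0}
    - {"ty": -0.0088,"tz": 0.0125,"jaw": 0}
    - {"ty": -0.0125,"tz": 0.0188,"jaw": 0}
    - {"ty": -0.0163,"tz": 0.025,"jaw": 0}
    - {"ty": -0.0175,"tz": 0.03,"jaw": 0}
    - {"ty": -0.0188,"tz": 0.0338,"jaw": 0}
    - {"ty": -0.0188,"tz": 0.0363,"jaw": 0}
    - {"ty": -0.0188,"tz": 0.0363,"jaw": 0}
    - {"ty": -0.0188,"tz": 0.0363,"jaw": 0}

```text
clock: 15.18
tcp_pos: [0.4368, -0.1239, 0.1532]
orientation: [0.953, 0.291, 0.022, 0.081]
force: [-7.4, 1.7, 0.1]
finger_gap: 0.132
gripper_force: 26.5
```

To row units: 0.004 m / 0.8 = 0.005, 0.002 m / 0.8 = 0.0025.

Request:
jog_arm:
  segments:
    - {"tz": 0.0025,"jaw": 0}
    - {"tz": 0.005,"jaw": 0}
    - {"tz": 0.005,"jaw": 0}
    - {"tz": 0.005,"jaw": 0}

```text
clock: 15.68
tcp_pos: [0.4367, -0.1236, 0.1512]
orientation: [0.953, 0.291, 0.022, 0.081]
force: [-16.4, 5.9, 16.3]
finger_gap: 0.129
gripper_force: 28.1
```

Request:
jog_arm:
  segments:
    - {"tz": 0.0025,"jaw": 0}
    - {"tz": 0.005,"jaw": 0}
    - {"tz": 0.005,"jaw": 0}
    - {"tz": 0.005,"jaw": 0}

```text
clock: 16.18
tcp_pos: [0.4375, -0.1233, 0.1498]
orientation: [0.953, 0.292, 0.022, 0.081]
force: [-25.7, 9.8, 33.6]
finger_gap: 0.132
gripper_force: 30.4
```

The vertical force has risen, so the lid is on its stop. I'll ease off, open and withdraw.

The rows are not in the units I measure in: shifts go in shares of 80 cm and turns go in shares of pi rad. I convert before sending: -0.16 m / 0.8 = -0.2, -0.12 m / 0.8 = -0.15.

Request:
jog_arm:
  segments:
    - {"tz": -0.0038,"jaw": 0}
    - {"tz": -0.0075,"jaw": 0}
    - {"tz": -0.0075,"jaw": 0.35}
    - {"tz": -0.0075,"jaw": 0.4}
    - {"tz": -0.0075,"jaw": 0.4}
    - {"tz": -0.0075,"jaw": 0.4}
    - {"tz": -0.0375,"jaw": 0.4}
    - {"tz": -0.0875,"jaw": 0.4}
    - {"tz": -0.15,"jaw": 0.4}
    - {"tz": -0.2,"jaw": 0.4}
    - {"tz": -0.2,"jaw": 0.4}
    - {"tz": -0.2,"jaw": 0.4}

```text
clock: 17.68
tcp_pos: [0.4243, -0.1034, 0.3037]
orientation: [0.953, 0.291, 0.024, 0.083]
force: [-0.0, 1.0, -0.5]
finger_gap: 0.404
gripper_force: 0.0
```

Run:
```python
from h import *
from station import ctrl, viewer
i=viewer.camera("side")["image"][120:300,220:460,::-1]
cv2.imwrite("pics/end.png",cv2.resize(i,(800,600),interpolation=cv2.INTER_CUBIC))
```

```text
(no output)
```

View pics/end.png

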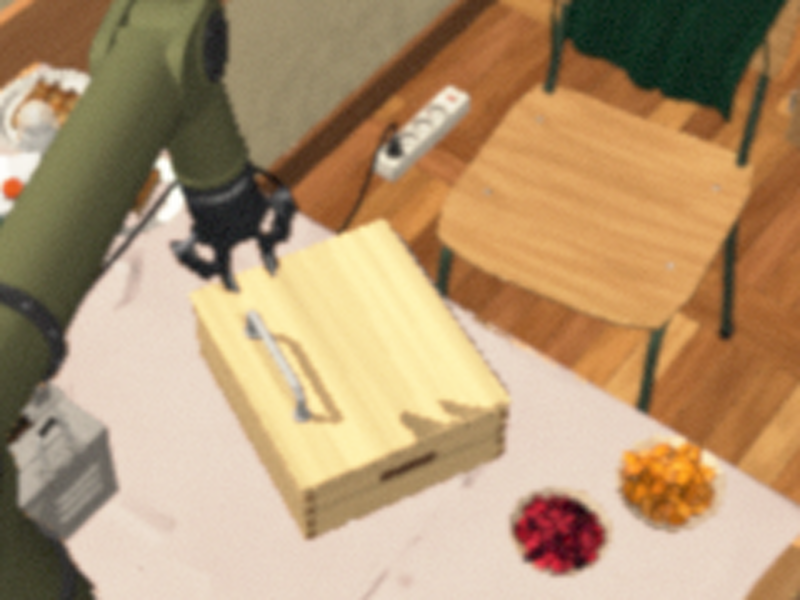

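The lid lies flat and closed with the bar at about (278,365). The gripper is clear, and the bowls at (558,530) and (668,480) are in place.

```bash
python3 -c "
from station import ctrl, viewer
print(ctrl.sign_off())"
```

```text
the job is handed in; nothing more can be done
None
```

I unlocked the stay, lowered the lid by its bar until it was fully closed, and handed the job in at about 18 s; the last picture shows the lid flat, the gripper clear and both bowls in place, but sign-off returned no verdict.

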